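# Roll the tumbler base back onto its feet

### The job

The black tumbler base was left upside down on the shelf after a belt change: roll it over its long edges, a quarter turn at a time, until it stands on its feet on the cork mat beside it with its rollers up. After the first quarter turn let it settle on its long side and let go of it before the second. Lower it each time instead of letting it drop over, never lift it clear of the shelf by its cleats or rollers, and leave the other things where they are.

Things in the scene. Friction and masses are not known exactly. Their poses are not given: they have to be found in the camera images.
- tumbler: black plastic rotary tumbler base without its barrel: boxy, 190 (its x) x 140 (y) x 126 mm (z), 0.58 to 0.9 kg, mass centre near mid-height. Origin: centre of the plane of its feet. Its z points from feet to rollers: down at the start (it stands upside down on its cheeks' top edges), up at the end. The long sides (y +-70) are flush, so it lies steadily on one, 140 mm tall.
- roller_a (a point): middle of the roller on the base's +y side (y 36, z 110): rubber sleeve 16 mm in diameter, 130 long, along x, spinning freely, so the base can swing about it in a grip. Clear of the flat deck (z 76) by 26 mm and of the other roller by 56 mm. It runs between two end cheeks, 14 mm thick (inner faces at x +-75), 140 wide, up to z 126.
- roller_b (a point): middle of the other, like roller, on the base's -y side (y -36, z 110)
- cleat_a (a point): grip point of the cord cleat on the underside's +y side (x 0, y 40, z 15): a rigid tab 14 mm thick in x, 22 wide in y, standing 34 mm off the underside (z 40 to 6), with a lip outwards at its tip; the point lies 25 mm off the underside. Clear for 50 mm to each side along x. Gripped across its thickness it can swivel between the pads.
- cleat_b (a point): the like grip point on the cleat of the -y side (x 0, y -40, z 15). A firm grip (over about 15 N) hardly lets a cleat swivel: lean the tool along with the turning base, or grip lightly, or the base comes up bodily.
- rim_a (a point): mid-point of the base's top long edge on its +y side (y 70, z 126): the line through it along x joins the cheeks' upper corners, on which the upside-down base turns
- rim_b (a point): mid-point of the like edge on its -y side (y -70, z 126)
- mat: thin cork anti-vibration mat lying on the shelf, 400 mm in world x by 360 mm in y, 1 mm (counts as flush with the shelf top, z 0, and does not move). Origin: its centre. It lies on one side of the base at the start, to its left or its right.
- barrel: bystander: ribbed rubber-lidded barrel standing up, 120 mm in diameter, 138 mm tall with its brass wing nut; origin under its centre
- amethyst: bystander: chunk of raw amethyst, about 105 x 80 x 80 mm; origin under its centre
- scoop: bystander: aluminium scoop, 170 x 60 x 35 mm, handle to its -x; origin under its middle
- mortar: bystander: white ceramic mortar, 116 mm in diameter, 70 mm tall, with a pestle leaning in it up to 104 mm; origin under its centre
- grit_jar: bystander: lidded jar, 72 mm in diameter, 95 mm tall; origin under its centre
- polish_jar: bystander: smaller lidded jar, 62 mm in diameter, 80 mm tall; origin under its centre
- brush: bystander: cleaning brush lying flat, 180 mm long; origin under its middle
- foot_a1 (a point): centre of the 26 mm square rubber foot pad at base x +78, y +57, z 0, its outer edge flush with the long side, under a corner leg 30 mm square and 40 tall; lying on a side the base turns up over its feet's lower edge
- foot_a2 (a point): centre of the 26 mm square rubber foot pad at base x -78, y +57, z 0, its outer edge flush with the long side, under a corner leg 30 mm square and 40 tall; lying on a side the base turns up over its feet's lower edge
- foot_b1 (a point): centre of the 26 mm square rubber foot pad at base x +78, y -57, z 0, its outer edge flush with the long side, under a corner leg 30 mm square and 40 tall; lying on a side the base turns up over its feet's lower edge
- foot_b2 (a point): centre of the 26 mm square rubber foot pad at base x -78, y -57, z 0, its outer edge flush with the long side, under a corner leg 30 mm square and 40 tall; lying on a side the base turns up over its feet's lower edge
Mind the look-alikes: they are no part of the job. Leave any purple look-alike of the tumbler alone.

How it is judged (in metres and radians):
On the way:
1. the base rests on one of its long sides, let go of, at rest (angle between tumbler's own z axis and vertical between 1.45 and 1.69 rad and angle between tumbler's own x axis and vertical between 1.45 and 1.69 rad and height (world z) of tumbler between 0.055 and 0.085 m and linear speed of tumbler below 0.02 m/s and angular speed of tumbler below 0.15 rad/s and contact force between tumbler and the fingers below 0.3 N), for 0.3 s.
At the end, for the whole second after the job is handed in: The tumbler base stands on its feet, rollers up (its z axis within 0.06 rad of vertical, feet plane within 8 mm of the shelf top), the centres of all four foot pads on the mat (inside its outline), released and at rest; any yaw will do (angle between tumbler's own z axis and vertical below 0.06 rad and height (world z) of tumbler below 0.008 m and x of foot_a1 in the frame of mat between -0.2 and 0.2 m and y of foot_a1 in the frame of mat between -0.18 and 0.18 m and x of foot_a2 in the frame of mat between -0.2 and 0.2 m and y of foot_a2 in the frame of mat between -0.18 and 0.18 m and x of foot_b1 in the frame of mat between -0.2 and 0.2 m and y of foot_b1 in the frame of mat between -0.18 and 0.18 m and x of foot_b2 in the frame of mat between -0.2 and 0.2 m and y of foot_b2 in the frame of mat between -0.18 and 0.18 m and linear speed of tumbler below 0.02 m/s and angular speed of tumbler below 0.15 rad/s and contact force between tumbler and the fingers below 0.3 N); the robot touches nothing.
It fails at once if the base drops or is flung over (turns faster than 3 rad/s) (angular speed of tumbler above 3 rad/s).
It fails at once if the base is lifted clear: all its feet and both top edges more than 30 mm above the shelf (height (world z) of each of foot_a1, foot_a2, foot_b1, foot_b2, rim_a, rim_b above 0.03 m).
It fails at once if another thing is moved by more than 30 mm (distance of any of barrel, amethyst, scoop, mortar, grit_jar, polish_jar, brush from where it was at the start of the episode above 0.03 m).
It also fails if it takes over 54 s, if anything falls off the work surface, if the arm or the gripper's body presses on something with over 40 N, if the wrist force passes 120 N, or if a joint passes its speed limit or range.

### The arm

A 6-joint arm with a two-finger parallel gripper is mounted at the origin on the work surface. World frame = base frame: x ahead of the robot, y to its left, z up, the work surface at z = 0. Lengths are in mm, angles in degrees, forces in N, time in s.
With the tool pointing down it reaches from about 250 to 775 mm from the base axis. Payload 4 kg.
Tool frame: the origin (TCP) lies midway between the tips of the shut fingers; the grasp point (between the pads) lies 19 mm behind it; z points along the fingers, y is the line along which they close (so a half turn about z gives the same grasp; the last joint's range is limited). The gripper opens to 94 mm and grips with 3 to 60 N. Pads are 16 mm wide; open, the fingers measure 119 mm over their backs; the gripper's body (75 mm by 177 mm) begins 78 mm behind the grasp point.
Start: joints at [62.676, 4.996, 78.535, -0, 96.463, -5.907], TCP at [200.847, 512.036, 205.506] pointing down, gripper open.
Joint ranges: [-177.83, 177.83], [-43.37, 116.18], [15.69, 146.23], [-61.86, 241.86], [9.47, 152.12], [-147.06, 147.06]. Speed limits (degrees/s): [159.86, 159.86, 180, 180, 180, 180].

### API

Orientations are given as a 3x3 rotation matrix whose columns are the frame's x, y, z axes.
In Python, from station import ctrl, imaging, workorder gives the robot as it stands.
- The arm moves only by the shell command python3 -m pendant 'ROWS' [FORCE]. ROWS is JSON, a list of rows, each a list of 3 entries, a list of its own where there are three numbers: the shift along the world's x, y, z in m, then the turn, a rotation vector about the world's x, y, z in rad, then the closure, from -1 (fully open) to 1 (shut). In form: [[[dx, dy, dz], [rx, ry, rz], grip], ...]. A call has 1 to 8 rows; each row is the pose to reach, as a shift and turn from the pose commanded when the call began; what a row does not reach only later rows make up. A row lasts 1/12 s, in which the tool goes at most 41.7 mm and 7.16 degrees, less where a joint would pass 70% of its speed; a pose out of reach is approached as far as the arm can. A call with a gripper value outside its range is refused whole. The fingers move at their own pace and stop on an object; FORCE is the grip in N (left out, the last holds). Time passes only in rows, so rows that repeat a pose let the fingers close. It gives the time, the measured TCP pose, the force, the opening and the grip force at its end, in the units of the state.
- ctrl.read_state(): the state, without advancing time (a new reading comes with each control period).
- imaging.snapshot(name): name is "scene" or "side" or "wrist"; returns a dict with "frame" (420x560x3 uint8, red, green, blue), "intrinsics" (3x3 intrinsics, pixels), "R" (3x3) and "t" (3): a world point X has camera coordinates R X + t. Camera axes: x right, y down, z forward; pixel columns grow to the right and rows downward; lengths in mm; the calibration is good to about 2 mm. A picture is of the moment at which its call begins. There is no depth.
- workorder.close_job(): hands the job in; it is judged then, once.
The state is a dict: "time_s": time; "qpos": joint angles; "dq": joint speeds; "joint_efforts": joint torques, N m; "tool_pos": TCP position; "tool_rot": TCP orientation; "wrist_force": force on the tool from outside, world axes, zero at the start; "torque": the same for the moment, N m; "opening": finger opening in mm; "grasp_force": force on a finger pad.
Only numpy, scipy, OpenCV 4.12 (cv2) and the standard library are available. Lean on these libraries where they do the work, as an engineer would, in place of code of your own. Each camera call takes 0.05 s, during which the arm holds its last target. There are 200 camera calls.

## Working session

There is one attempt and no reset: what is moved stays moved. The work goes in short steps, Python scripts to look and compute and a shell command to move; the robot and the scene stay as the last step left them, time stands still between calls to the robot, and variables do not carry over. Pictures are saved under pics/ and viewed, at most 12 in all, crops included, and the job is handed in when it is done.

```bash
mkdir -p pics; ls
python3 - <<'E'
from station import ctrl, imaging
import cv2,json,numpy as np
for n in ["scene","side"]:
    s=imaging.snapshot(n); cv2.imwrite(f"pics/{n}0.png",s["frame"][:,:,::-1]); np.savez(f"pics/{n}0.npz",**{k:np.array(v) for k,v in s.items()})
    print(n,np.array(s["intrinsics"]).round(1).tolist(),np.array(s["R"]).round(3).tolist(),np.array(s["t"]).round(1).tolist())
print(ctrl.read_state())
E
```

```text
pics
scene [[475.3, 0.0, 279.4], [0.0, 475.3, 200.4], [0.0, 0.0, 1.0]] [[-0.25, 0.968, 0.001], [0.831, 0.215, -0.513], [-0.497, -0.127, -0.858]] [110.0, -361.2, 1530.3]
side [[546.3, 0.0, 288.3], [0.0, 546.3, 207.2], [0.0, 0.0, 1.0]] [[0.779, -0.627, -0.011], [-0.455, -0.554, -0.697], [0.431, 0.548, -0.717]] [-369.0, 280.4, 1310.3]
{'time_s': 0.1, 'qpos': array([ 6.26747693e+01,  5.03532289e+00,  7.86132422e+01, -3.36796537e-03,
        9.64649168e+01, -5.90812142e+00]), 'dq': array([ 0.06972413, -0.05194132, -0.19213782,  0.04914868,  0.00708963,
        0.02157333]), 'joint_efforts': array([ 3.51968425e-03, -3.41250122e+01, -3.03303194e+01,  7.20219570e-02,
        3.03411449e-02, -6.34711773e-05]), 'tool_pos': array([200.63943079, 511.56808807, 204.4421406 ]), 'tool_rot': array([[-9.30944359e-01,  3.65160055e-01, -8.57300153e-04],
       [ 3.65161032e-01,  9.30942656e-01, -1.78643536e-03],
       [ 1.45762447e-04, -1.97612453e-03, -9.99998037e-01]]), 'wrist_force': array([-0.22216952,  0.32474714, -0.093239  ]), 'torque': array([ 0.04604654,  0.00266043, -0.00059805]), 'grasp_force': 0.0, 'opening': 94.22414419488604}
```

View pics/scene0.png

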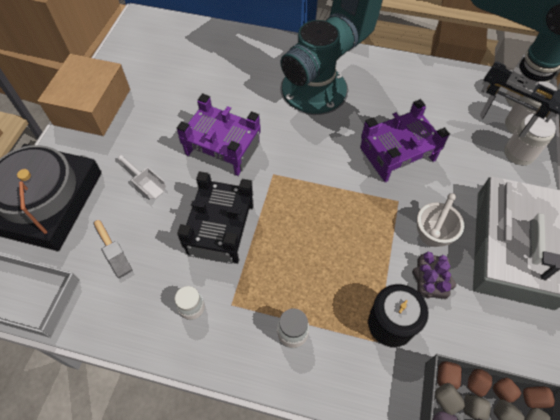

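View pics/side0.png

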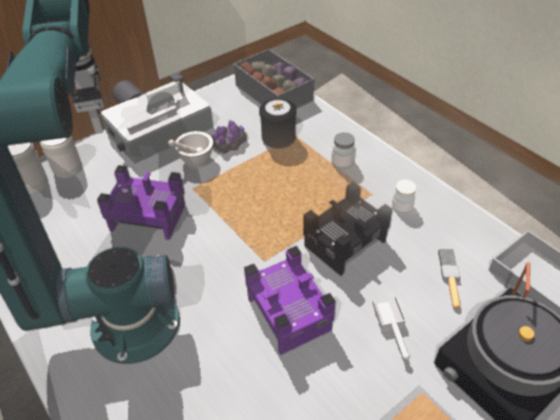

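The scene view shows one black base (217,217) and two purple look-alikes (220,135 and 403,140). The mat is at (322,252), on the base's left (+y). The side view shows the black base at (347,228). The black one fits the description, so I'll confirm it in an enlarged crop.

Run:
```python
import cv2
a=cv2.imread("pics/scene0.png")[165:275,165:265]; b=cv2.imread("pics/side0.png")[175:285,295:395]
a=cv2.convertScaleAbs(a,alpha=1.6,beta=20);b=cv2.convertScaleAbs(b,alpha=1.6,beta=20)
cv2.imwrite("pics/crop0.png",cv2.resize(cv2.hconcat([a,b]),None,fx=4,fy=4,interpolation=cv2.INTER_CUBIC))
```

```text
(no output)
```

View pics/crop0.png

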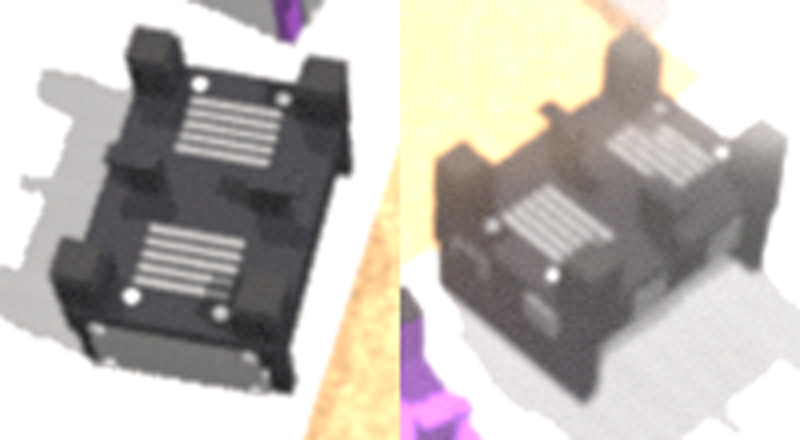

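The crop confirms it: black base, feet and two cleats up, long axis roughly along world x, with the mat on its +y long side. I'll fit the pose from the foot tops and cleat tips in both views.

```bash
cat > h.py <<'E'
import numpy as np, cv2
from scipy.optimize import least_squares
def cam(n):
    d=np.load(n); return d["intrinsics"],d["R"],d["t"]
def proj(c,X):
    K,R,t=c; p=(np.atleast_2d(X)@R.T+t)@K.T; return p[:,:2]/p[:,2:]
def ray(c,uv,z):
    K,R,t=c; d=R.T@np.linalg.solve(K,[*uv,1]); o=-R.T@t; return o+d*(z-o[2])/d[2]
def tri(obs):  # [(cam,uv),...]
    r=least_squares(lambda X:np.concatenate([proj(c,X)[0]-uv for c,uv in obs]),[450,0,100]); return r.x,np.abs(r.fun).max()
E
python3 - <<'E'
from h import *
S=cam("pics/scene0.npz");D=cam("pics/side0.npz")
o=lambda a:np.array(a)/4
fs={k:o(v)+165 for k,v in dict(nr=(157,46),nl=(325,73),fr=(80,258),fl=(263,297),cr=(135,160),cl=(272,196)).items()} # n=near robot, r=right(-y)
fd={k:o(v)+[295,175] for k,v in dict(fl=(234,50),fr=(358,140),nl=(70,163),nr=(200,262)).items()}
P={}
for k in fd:
    P[k],e=tri([(S,fs[k]),(D,fd[k])]); print(k,P[k].round(1),round(e,2))
for k in ['cr','cl']: print(k,ray(S,fs[k],120).round(1))
c=sum(P.values())/4; ex=P['fl']+P['fr']-P['nl']-P['nr']; ey=P['fl']-P['fr']+P['nl']-P['nr']
print("c",c.round(1),np.linalg.norm(ex)/2,np.linalg.norm(ey)/2,np.degrees(np.arctan2(ex[1],ex[0])),np.degrees(np.arctan2(-ey[0],ey[1])))
# mat corners scene / side
for uv in [(275,177),(400,193),(369,338),(234,304)]: print(ray(S,uv,0).round())
for n,uv,z in [("scoopS",(142,178),20),("grit",(293,320),95),("polish",(188,300),80),("barrel",(399,305),130)]: print(n,ray(S,uv,z).round())
E
```

```text
fl [637.7 -70.4 118.6] 1.42
fr [ 640.5 -183.2  119.9] 1.18
nl [482.1 -80.7 122.7] 2.18
nr [ 489.4 -191.8  121. ] 2.79
cr [ 566.8 -172.   120. ]
cl [569.9 -83.  120. ]
c [ 562.4 -131.5  120.6] 153.6530754453222 112.05146536422554 3.534686721710166 2.592699027940302
[363. -33.   0.]
[327. 319.   0.]
[748. 298.   0.]
[749. -35.   0.]
scoopS [ 472. -388.   20.]
grit [779. 118.  95.]
polish [ 790. -125.   80.]
barrel [700. 334. 130.]
```

```bash
python3 -m pendant '[[[0.15,-0.28,0.04],[0,0,-0.6],-0.06],[[0.15,-0.28,0.04],[0,0,-0.6],-0.06],[[0.15,-0.28,0.04],[0,0,-0.6],-0.06],[[0.15,-0.28,0.04],[0,0,-0.6],-0.06],[[0.15,-0.28,0.04],[0,0,-0.6],-0.06],[[0.15,-0.28,0.04],[0,0,-0.6],-0.06],[[0.15,-0.28,0.04],[0,0,-0.6],-0.06],[[0.15,-0.28,0.04],[0,0,-0.6],-0.06]]' 10
```

```text
time_s: 0.77
tool_pos: [351.7, 229.2, 245.7]
tool_rot: [[-0.561, 0.828, 0.001], [0.828, 0.561, -0.001], [-0.001, 0.0, -1.0]]
wrist_force: [0.4, 0.8, 0.2]
opening: 50.0
grasp_force: 0.0
```

```bash
python3 -m pendant '[[[0.15,-0.28,0.06],[0,0,-0.54],-0.06],[[0.15,-0.28,0.06],[0,0,-0.54],-0.06],[[0.15,-0.28,0.06],[0,0,-0.54],-0.06],[[0.15,-0.28,0.06],[0,0,-0.54],-0.06],[[0.15,-0.28,0.06],[0,0,-0.54],-0.06],[[0.15,-0.28,0.06],[0,0,-0.54],-0.06],[[0.15,-0.28,0.06],[0,0,-0.54],-0.06],[[0.15,-0.28,0.06],[0,0,-0.54],-0.06]]'
```

```text
time_s: 1.43
tool_pos: [501.6, -51.0, 305.3]
tool_rot: [[-0.055, 0.998, -0.0], [0.998, 0.055, -0.001], [-0.0, -0.0, -1.0]]
wrist_force: [0.4, 1.1, 0.1]
opening: 49.7
grasp_force: 0.0
```

```bash
cat > snap.py <<'E'
import sys
from station import imaging
import cv2,numpy as np
for a in sys.argv[1:]:
    n,f=a.split(":"); s=imaging.snapshot(n); cv2.imwrite(f"pics/{f}.png",s["frame"][:,:,::-1]); np.savez(f"pics/{f}.npz",**{k:np.array(v) for k,v in s.items()})
E
python3 snap.py wrist:w1; python3 -m pendant '[[[0.065,-0.1,0.0],[0,0,0],-0.06],[[0.065,-0.1,0.0],[0,0,0],-0.06],[[0.065,-0.1,0.0],[0,0,0],-0.06],[[0.065,-0.1,0.0],[0,0,0],-0.06]]'; python3 snap.py wrist:w2; python3 -c "
import cv2
a=[cv2.resize(cv2.imread(f'pics/w{i}.png'),(400,300)) for i in (1,2)]
cv2.imwrite('pics/w12.png',cv2.convertScaleAbs(cv2.hconcat(a),alpha=1.5,beta=20))"
```

```text
time_s: 1.82
tool_pos: [567.5, -153.0, 301.2]
tool_rot: [[-0.051, 0.999, -0.005], [0.999, 0.051, -0.0], [-0.0, -0.005, -1.0]]
wrist_force: [0.1, 0.2, -1.7]
opening: 49.7
grasp_force: 0.0
```

View pics/w12.png

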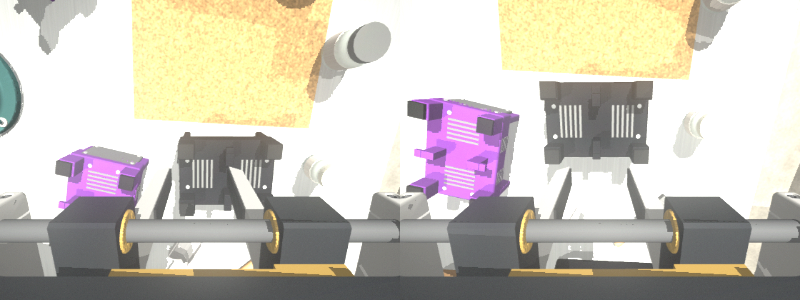

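The wrist pictures show the black base, with w2 (centred at about (197,122) in its half) giving a full view of feet and cleats. I'll enlarge both views.

```bash
python3 -c "
import cv2
b=cv2.imread('pics/w2.png')[105:235,190:360]; a=cv2.imread('pics/w1.png')[180:310,230:400]
f=lambda i:cv2.resize(cv2.convertScaleAbs(i,alpha=2,beta=10),(680,520),interpolation=cv2.INTER_CUBIC)[:, :]
im=cv2.hconcat([cv2.resize(f(a),(400,306)),cv2.resize(f(b),(400,306))])
cv2.imwrite('pics/c2.png',f(b))"
```

```text
(no output)
```

View pics/c2.png

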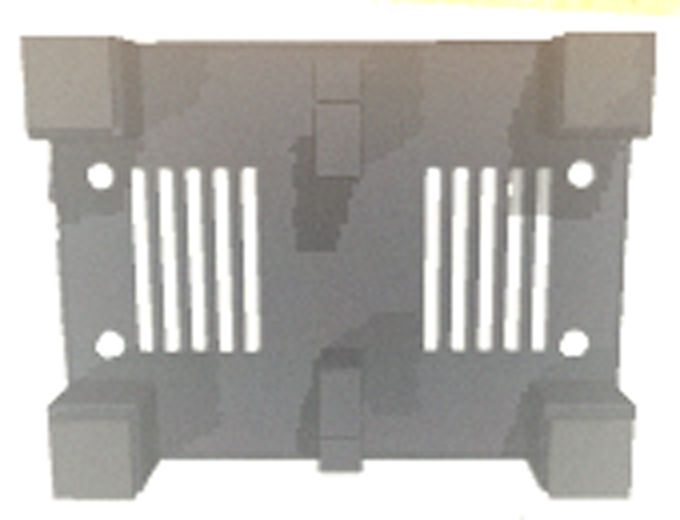

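Run:
```python
from h import *
S=cam("pics/scene0.npz");D=cam("pics/side0.npz");W=cam("pics/w2.npz")
o=lambda a,off:np.array(a)/4+off
fw={k:o(v,[190,105]) for k,v in dict(nl=(69,85),fl=(608,83),nr=(95,457),fr=(591,457)).items()}
fs={k:o(v,[165,165]) for k,v in dict(nr=(157,46),nl=(325,73),fr=(80,258),fl=(263,297)).items()}
fd={k:o(v,[295,175]) for k,v in dict(fl=(234,50),fr=(358,140),nl=(70,163),nr=(200,262)).items()}
b=dict(nl=(-78,57),fl=(78,57),nr=(-78,-57),fr=(78,-57))
def pts(p):
    c,s=np.cos(p[3]),np.sin(p[3]); return {k:np.array([p[0]+c*x-s*y,p[1]+s*x+c*y,p[2]]) for k,(x,y) in b.items()}
for name,sets in [("wrist",[(W,fw,1)]),("all",[(W,fw,1),(S,fs,1),(D,fd,1)])]:
    r=least_squares(lambda p:np.concatenate([w*(proj(c,pts(p)[k])[0]-f[k]) for c,f,w in sets for k in b]),[562,-131,125,0.05])
    print(name,r.x[:3].round(1),np.degrees(r.x[3]).round(2),np.abs(r.fun).max().round(2))
for uv in [(341,402),(340,140)]: print("cleat",ray(W,o(uv,[190,105]),120).round(1))
```

```text
wrist [ 560.5 -132.6  121.7] 3.21 0.52
all [ 560.9 -132.4  121. ] 3.22 3.21
cleat [ 562.5 -171.7  120. ]
cleat [558.4 -91.9 120. ]
```

```bash
python3 -m pendant '[[[-0.003,-0.024,-0.02],[0,0,0],-0.06],[[-0.003,-0.024,-0.06],[0,0,0],-0.06],[[-0.003,-0.024,-0.1],[0,0,0],-0.06],[[-0.003,-0.024,-0.14],[0,0,0],-0.06],[[-0.003,-0.024,-0.17],[0,0,0],-0.06],[[-0.003,-0.024,-0.19],[0,0,0],-0.06],[[-0.003,-0.024,-0.2],[0,0,0],-0.06],[[-0.003,-0.024,-0.2],[0,0,0],-0.06]]' 10; python3 snap.py wrist:w3
```

```text
time_s: 2.53
tool_pos: [560.8, -170.0, 102.7]
tool_rot: [[-0.058, 0.998, -0.005], [0.998, 0.058, 0.002], [0.003, -0.005, -1.0]]
wrist_force: [-1.7, -0.1, 0.4]
opening: 49.9
grasp_force: 0.0
```

Run:
```python
# rows for first quarter: base rotation about -x by th, lean a; grasp point 19 behind TCP
import numpy as np
from scipy.spatial.transform import Rotation as Ro
yaw=np.radians(3.2); u=np.array([np.cos(yaw),np.sin(yaw),0])
g0=np.array([0,-110,111.]); R0=np.array([0,0,-1.])
tip0=g0+19*R0
for th in range(0,91,3):
    a=0.5*th
    g=Ro.from_rotvec([-np.radians(th),0,0]).apply(g0); t=g+19*Ro.from_rotvec([-np.radians(a),0,0]).apply(R0)
    d=Ro.from_rotvec([0,0,yaw]).apply(t-tip0)/1000
    print(th,d.round(4),(-np.radians(a)*u).round(3))
```

```text
0 [0. 0. 0.] [-0. -0. -0.]
3 [-0.0003  0.0055  0.0056] [-0.026 -0.001 -0.   ]
6 [-0.0006  0.0112  0.0109] [-0.052 -0.003 -0.   ]
9 [-0.001   0.0172  0.0159] [-0.078 -0.004 -0.   ]
12 [-0.0013  0.0235  0.0205] [-0.105 -0.006 -0.   ]
15 [-0.0017  0.03    0.0249] [-0.131 -0.007 -0.   ]
18 [-0.002   0.0367  0.0288] [-0.157 -0.009 -0.   ]
21 [-0.0024  0.0436  0.0324] [-0.183 -0.01  -0.   ]
24 [-0.0028  0.0506  0.0356] [-0.209 -0.012 -0.   ]
27 [-0.0032  0.0579  0.0384] [-0.235 -0.013 -0.   ]
30 [-0.0036  0.0652  0.0408] [-0.261 -0.015 -0.   ]
33 [-0.0041  0.0727  0.0428] [-0.288 -0.016 -0.   ]
36 [-0.0045  0.0803  0.0444] [-0.314 -0.018 -0.   ]
39 [-0.0049  0.0879  0.0456] [-0.34  -0.019 -0.   ]
42 [-0.0053  0.0956  0.0464] [-0.366 -0.02  -0.   ]
45 [-0.0058  0.1033  0.0467] [-0.392 -0.022 -0.   ]
48 [-0.0062  0.111   0.0467] [-0.418 -0.023 -0.   ]
51 [-0.0066  0.1187  0.0462] [-0.444 -0.025 -0.   ]
54 [-0.0071  0.1263  0.0453] [-0.471 -0.026 -0.   ]
57 [-0.0075  0.1339  0.044 ] [-0.497 -0.028 -0.   ]
60 [-0.0079  0.1414  0.0423] [-0.523 -0.029 -0.   ]
63 [-0.0083  0.1488  0.0402] [-0.549 -0.031 -0.   ]
66 [-0.0087  0.1561  0.0377] [-0.575 -0.032 -0.   ]
69 [-0.0091  0.1632  0.0348] [-0.601 -0.034 -0.   ]
72 [-0.0095  0.1701  0.0315] [-0.627 -0.035 -0.   ]
75 [-0.0099  0.1769  0.0279] [-0.653 -0.037 -0.   ]
78 [-0.0103  0.1835  0.0239] [-0.68  -0.038 -0.   ]
81 [-0.0106  0.1898  0.0196] [-0.706 -0.039 -0.   ]
84 [-0.011   0.1959  0.0149] [-0.732 -0.041 -0.   ]
87 [-0.0113  0.2017  0.0099] [-0.758 -0.042 -0.   ]
90 [-0.0116  0.2072  0.0046] [-0.784 -0.044 -0.   ]
```

```bash
python3 -m pendant '[[[0.001,-0.001,-0.009],[0,0,0],-0.06],[[0.001,-0.001,-0.009],[0,0,0],-0.06],[[0.001,-0.001,-0.009],[0,0,0],1],[[0.001,-0.001,-0.009],[0,0,0],1],[[0.001,-0.001,-0.009],[0,0,0],1],[[0.001,-0.001,-0.009],[0,0,0],1],[[0.001,-0.001,-0.009],[0,0,0],1],[[0.001,-0.001,-0.009],[0,0,0],1]]' 10
```

```text
time_s: 3.25
tool_pos: [563.1, -173.2, 96.8]
tool_rot: [[-0.057, 0.998, -0.002], [0.998, 0.057, -0.0], [-0.0, -0.002, -1.0]]
wrist_force: [-0.3, -0.1, 0.2]
opening: 14.0
grasp_force: 10.0
```

Run:
```python
import numpy as np
from scipy.spatial.transform import Rotation as Ro
yaw=np.radians(3.2); u=np.array([np.cos(yaw),np.sin(yaw),0])
g0=np.array([0,-111,116.]); R0=np.array([0,0,-1.])
def f(th):
    g=Ro.from_rotvec([-np.radians(th),0,0]).apply(g0); t=g+19*Ro.from_rotvec([-np.radians(th/2),0,0]).apply(R0)
    return Ro.from_rotvec([0,0,yaw]).apply(t)/1000
for c in range(3):
    print([[ (f(30*c+3.75*(i+1))-f(30*c)).round(4).tolist(), (-np.radians(3.75*(i+1)/2)*u).round(3).tolist()] for i in range(8)])
```

```text
[[[-0.0004, 0.0072, 0.007], [-0.033, -0.002, -0.0]], [[-0.0008, 0.0148, 0.0135], [-0.065, -0.004, -0.0]], [[-0.0013, 0.0229, 0.0195], [-0.098, -0.005, -0.0]], [[-0.0017, 0.0313, 0.0249], [-0.131, -0.007, -0.0]], [[-0.0022, 0.04, 0.0298], [-0.163, -0.009, -0.0]], [[-0.0027, 0.0491, 0.034], [-0.196, -0.011, -0.0]], [[-0.0033, 0.0583, 0.0376], [-0.229, -0.013, -0.0]], [[-0.0038, 0.0678, 0.0406], [-0.261, -0.015, -0.0]]]
[[[-0.0005, 0.0097, 0.0023], [-0.033, -0.002, -0.0]], [[-0.0011, 0.0195, 0.004], [-0.065, -0.004, -0.0]], [[-0.0016, 0.0293, 0.005], [-0.098, -0.005, -0.0]], [[-0.0022, 0.0392, 0.0054], [-0.131, -0.007, -0.0]], [[-0.0027, 0.0492, 0.005], [-0.163, -0.009, -0.0]], [[-0.0033, 0.059, 0.004], [-0.196, -0.011, -0.0]], [[-0.0038, 0.0688, 0.0024], [-0.229, -0.013, -0.0]], [[-0.0044, 0.0784, 0.0001], [-0.261, -0.015, -0.0]]]
[[[-0.0005, 0.0094, -0.003], [-0.033, -0.002, -0.0]], [[-0.001, 0.0186, -0.0065], [-0.065, -0.004, -0.0]], [[-0.0015, 0.0276, -0.0107], [-0.098, -0.005, -0.0]], [[-0.002, 0.0362, -0.0155], [-0.131, -0.007, -0.0]], [[-0.0025, 0.0445, -0.0209], [-0.163, -0.009, -0.0]], [[-0.0029, 0.0525, -0.0268], [-0.196, -0.011, -0.0]], [[-0.0034, 0.06, -0.0332], [-0.229, -0.013, -0.0]], [[-0.0037, 0.067, -0.0401], [-0.261, -0.015, -0.0]]]
```

```bash
python3 -m pendant '[[[0,0.007,0.007],[-0.033,-0.002,0],1],[[-0.001,0.015,0.0135],[-0.065,-0.004,0],1],[[-0.001,0.023,0.0195],[-0.098,-0.005,0],1],[[-0.002,0.031,0.025],[-0.131,-0.007,0],1],[[-0.002,0.04,0.03],[-0.163,-0.009,0],1],[[-0.003,0.049,0.034],[-0.196,-0.011,0],1],[[-0.003,0.058,0.0375],[-0.229,-0.013,0],1],[[-0.004,0.068,0.0405],[-0.261,-0.015,0],1]]' 10; python3 snap.py side:s1
```

```text
time_s: 3.92
tool_pos: [559.5, -105.8, 137.4]
tool_rot: [[-0.054, 0.998, 0.014], [0.964, 0.056, -0.262], [-0.262, -0.0, -0.965]]
wrist_force: [-0.4, -1.6, -0.9]
opening: 13.9
grasp_force: 10.0
```

View pics/s1.png

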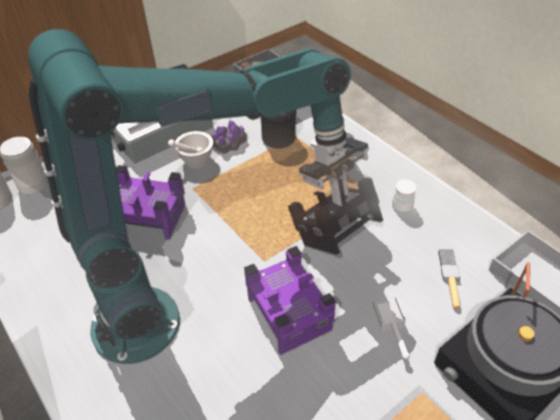

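The base (335,215) is tilting about its +y edge in the grip as planned, so I'll continue.

```bash
python3 -m pendant '[[[0,0.0095,0.0025],[-0.033,-0.002,0],1],[[-0.001,0.0195,0.004],[-0.065,-0.004,0],1],[[-0.0015,0.029,0.005],[-0.098,-0.005,0],1],[[-0.002,0.039,0.0055],[-0.131,-0.007,0],1],[[-0.003,0.049,0.005],[-0.163,-0.009,0],1],[[-0.003,0.059,0.004],[-0.196,-0.011,0],1],[[-0.004,0.069,0.0025],[-0.229,-0.013,0],1],[[-0.0045,0.0785,0],[-0.261,-0.015,0],1]]' 10
```

```text
time_s: 4.63
tool_pos: [555.2, -26.3, 137.6]
tool_rot: [[-0.049, 0.998, 0.029], [0.864, 0.056, -0.5], [-0.5, 0.0, -0.866]]
wrist_force: [-1.6, -0.8, 1.7]
opening: 14.0
grasp_force: 10.0
```

```bash
python3 -m pendant '[[[-0.0005,0.0095,-0.003],[-0.033,-0.002,0],1],[[-0.001,0.0185,-0.0065],[-0.065,-0.004,0],1],[[-0.0015,0.0275,-0.0105],[-0.098,-0.005,0],1],[[-0.002,0.036,-0.0155],[-0.131,-0.007,0],1],[[-0.0025,0.0445,-0.021],[-0.163,-0.009,0],1],[[-0.003,0.0525,-0.027],[-0.196,-0.011,0],1],[[-0.0035,0.06,-0.033],[-0.229,-0.013,0],1],[[-0.0035,0.067,-0.04],[-0.261,-0.015,0],1]]' 10; python3 snap.py side:s2 scene:sc2; python3 -c "
import cv2
a=cv2.resize(cv2.imread('pics/s2.png')[110:300,230:430],(400,380));b=cv2.resize(cv2.imread('pics/sc2.png')[120:310,150:350],(400,380))
cv2.imwrite('pics/sc2c.png',cv2.convertScaleAbs(cv2.hconcat([a,b]),alpha=1.5,beta=15))"
```

```text
time_s: 5.3
tool_pos: [551.3, 40.9, 97.3]
tool_rot: [[-0.04, 0.998, 0.039], [0.706, 0.056, -0.706], [-0.707, -0.001, -0.707]]
wrist_force: [-4.1, -3.4, 11.6]
opening: 14.3
grasp_force: 10.0
```

View pics/sc2c.png

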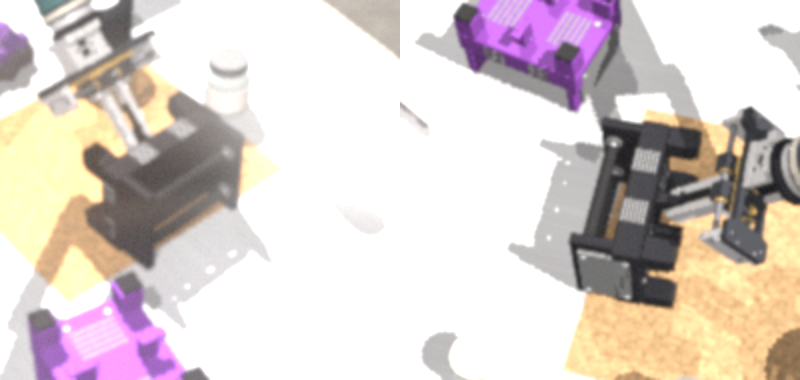

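The base is on its long side with its feet toward the mat (+y) and its rollers toward -y. The +11.6 N vertical force shows it's on the shelf, so I'll release and back off along the fingers.

```bash
python3 -m pendant '[[[0,0,0.001],[0,0,0],0.5],[[0,0,0.001],[0,0,0],0],[[0,0,0.001],[0,0,0],-0.06],[[0,0,0.001],[0,0,0],-0.06],[[0,0.01,0.011],[0,0,0],-0.06],[[-0.001,0.03,0.031],[0,0,0],-0.06],[[-0.002,0.05,0.06],[0,0,0],-0.06],[[-0.003,0.06,0.1],[0.1,0,0],-0.06]]' 10; python3 -m pendant '[[[0,0,0.04],[0.12,0.01,0],-0.06],[[0,0,0.08],[0.24,0.02,0],-0.06],[[0,0,0.11],[0.36,0.02,0],-0.06],[[0,0,0.11],[0.48,0.03,0],-0.06],[[0,-0.03,0.11],[0.6,0.03,0],-0.06],[[0,-0.06,0.11],[0.685,0.036,0],-0.06],[[0,-0.09,0.11],[0.685,0.036,0],-0.06],[[0,-0.12,0.11],[0.685,0.036,0],-0.06]]'; python3 snap.py scene:sc3 side:s3
```

```text
time_s: 6.07
tool_pos: [546.1, 103.2, 189.5]
tool_rot: [[-0.054, 0.998, 0.031], [0.772, 0.062, -0.632], [-0.633, -0.01, -0.774]]
wrist_force: [-0.4, -0.1, -0.7]
opening: 49.9
grasp_force: 0.0
time_s: 6.73
tool_pos: [548.4, -22.8, 307.9]
tool_rot: [[-0.049, 0.999, 0.009], [0.999, 0.049, 0.002], [0.001, 0.009, -1.0]]
wrist_force: [-0.2, -0.3, 0.9]
opening: 49.4
grasp_force: 0.0
```

```bash
python3 -c "
import cv2
f=lambda i:cv2.convertScaleAbs(cv2.resize(i,(400,440),interpolation=cv2.INTER_CUBIC),alpha=1.5,beta=15)
cv2.imwrite('pics/c3.png',cv2.hconcat([f(cv2.imread('pics/sc3.png')[165:275,220:320]),f(cv2.imread('pics/s3.png')[135:245,265:365])]))
from station import ctrl
s=ctrl.read_state();print(s['qpos'].round(1),s['time_s'])"
```

```text
[-8.500e+00  4.700e+00  6.740e+01  1.000e-01  1.074e+02 -1.100e+01] 6.8333
```

View pics/c3.png

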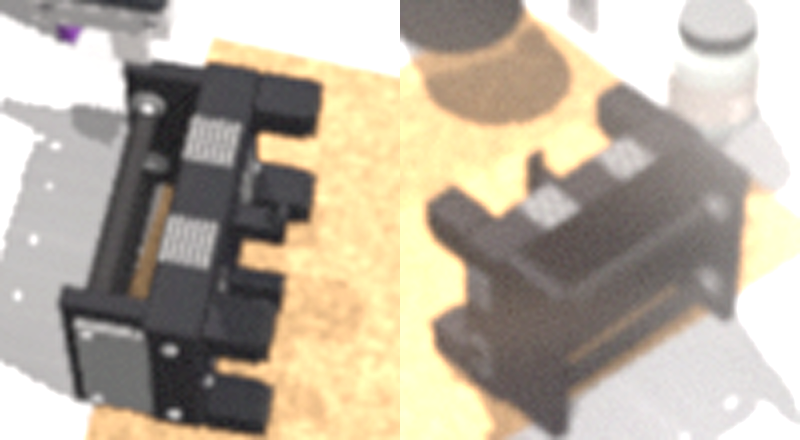

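Run:
```python
from h import *
S=cam("pics/sc3.npz");D=cam("pics/s3.npz")
s=lambda u,v:(220+u/4,165+v/4)
for n,uv,z in [("rollerN",(150,112),106),("rollerF",(103,288),106),("rollermid",(126,196),106),("cheekN rim",(130,68),140),("cheekF rim",(62,292),140),("foot tip N top",(320,85),140),("foot tip F top",(281,318),140)]:
    print(n,ray(S,s(*uv),z).round(1))
# predicted
yaw=np.radians(3.2);c=np.array([561,-132.5]);ey=np.array([-np.sin(yaw),np.cos(yaw)]);ex=np.array([np.cos(yaw),np.sin(yaw)])
for n,x,d,z in [("roller",0,86,106),("rimN",-89,70,140),("rimF",89,70,140),("footN",-92,196,140),("footF",92,196,140)]:
    p=[*(c+ex*x+ey*d),z]; print(n,np.round(p,1),((proj(S,p)[0]-[220,165])*4).round(),((proj(D,p)[0]-[265,135])*4+[400,0]).round())
```

```text
rollerN [489.  -44.7 106. ]
rollerF [615.3 -38.1 106. ]
rollermid [551.3 -42.4 106. ]
cheekN rim [481.2 -58.4 140. ]
cheekF rim [639.5 -53.5 140. ]
foot tip N top [463.8  58.4 140. ]
foot tip F top [623.8  73.  140. ]
roller [556.2 -46.6 106. ] [117. 201.] [633. 257.]
rimN [468.2 -67.6 140. ] [122.  48.] [551. 300.]
rimF [646.  -57.6 140. ] [ 52. 300.] [746. 170.]
footN [458.2  58.1 140. ] [321.  77.] [417. 201.]
footF [641.9  68.3 140. ] [265. 344.] [618.  78.]
```

```bash
python3 -m pendant '[[[0.005,-0.02,-0.01],[0,0,-0.12],0.36],[[0.005,-0.02,-0.02],[0,0,-0.24],0.36],[[0.005,-0.02,-0.03],[0,0,-0.36],0.36],[[0.005,-0.02,-0.04],[0,0,-0.48],0.36],[[0.005,-0.02,-0.04],[0,0,-0.6],0.36],[[0.005,-0.02,-0.04],[0,0,-0.72],0.36],[[0.005,-0.02,-0.04],[0,0,-0.84],0.36],[[0.005,-0.02,-0.04],[0,0,-0.96],0.36]]' 25; python3 -m pendant '[[[0,0,-0.02],[0,0,-0.12],0.36],[[0,0,-0.03],[0,0,-0.24],0.36],[[0,0,-0.03],[0,0,-0.36],0.36],[[0,0,-0.03],[0,0,-0.48],0.36],[[0,0,-0.03],[0,0,-0.6],0.36],[[0,0,-0.03],[0,0,-0.61],0.36],[[0,0,-0.03],[0,0,-0.61],0.36],[[0,0,-0.03],[0,0,-0.61],0.36]]'; python3 snap.py wrist:w4; python3 -c "
import cv2
cv2.imwrite('pics/w4b.png',cv2.convertScaleAbs(cv2.resize(cv2.imread('pics/w4.png'),(784,588)),alpha=1.6,beta=15))"
```

```text
time_s: 7.5
tool_pos: [553.8, -38.5, 267.1]
tool_rot: [[0.791, 0.611, 0.006], [0.611, -0.791, -0.004], [0.002, 0.007, -1.0]]
wrist_force: [0.8, -0.2, 0.1]
opening: 30.0
grasp_force: 0.0
time_s: 8.17
tool_pos: [553.9, -39.0, 237.2]
tool_rot: [[0.998, 0.056, 0.002], [0.056, -0.998, -0.007], [0.002, 0.007, -1.0]]
wrist_force: [-0.3, 0.5, -0.4]
opening: 30.3
grasp_force: 0.0
```

View pics/w4b.png

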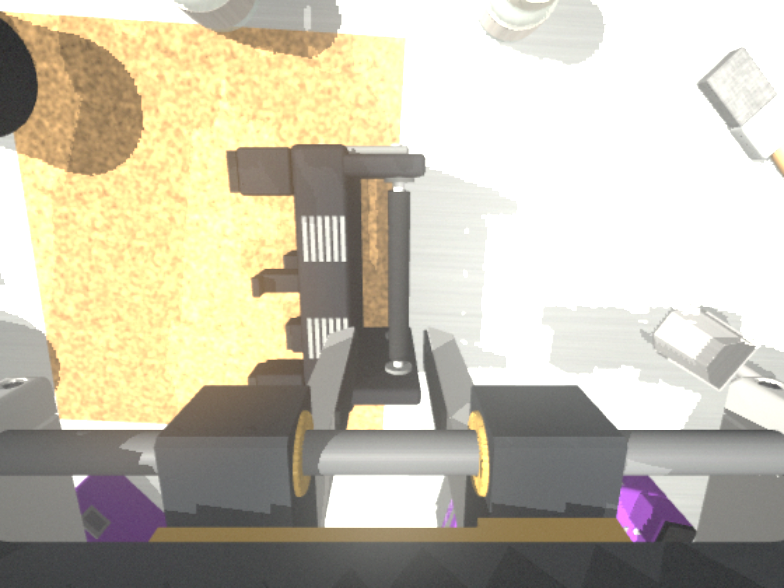

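The wrist view shows the top roller running from (399,192) to (399,360) between the cheeks, with the gap to the deck on its left.

Run:
```python
from h import *
W=cam("pics/w4.npz");S=cam("pics/sc3.npz")
for z in (98,106,114):
  a,b=[ray(W,np.array(uv)/1.4,z) for uv in [(399,192),(399,360)]]
  print(z,a.round(1),b.round(1),np.linalg.norm(a-b).round(1),"mid",((a+b)/2).round(1),np.degrees(np.arctan2((a-b)[1],(a-b)[0])).round(1))
# roller mid from wrist+scene
print(tri([(W,np.array((399,192))/1.4),(S,(220+103/4,165+288/4))]),tri([(W,np.array((399,360))/1.4),(S,(220+150/4,165+112/4))]))
print("rim far",ray(W,np.array((424,155))/1.4,140).round(1),"foot far",ray(W,np.array((228,152))/1.4,140).round(1))
```

```text
98 [619.3 -43.   98. ] [484.4 -51.2  98. ] 135.2 mid [551.9 -47.1  98. ] 3.5
106 [619.5 -42.7 106. ] [487.9 -50.8 106. ] 131.8 mid [553.7 -46.8 106. ] 3.5
114 [619.7 -42.5 114. ] [491.5 -50.3 114. ] 128.4 mid [555.6 -46.4 114. ] 3.5
(array([619.27378081, -41.79621462, 110.60445256]), np.float64(2.0816977197565336)) (array([475.2610042 , -51.88327655,  78.52816279]), np.float64(0.8156543921380717))
rim far [643.9 -56.2 140. ] foot far [638.7  67.4 140. ]
```

```bash
python3 -m pendant '[[[0,-0.0065,-0.02],[0,0,0],0.36],[[0,-0.0065,-0.05],[0,0,0],0.36],[[0,-0.0065,-0.08],[0,0,0],0.36],[[0,-0.0065,-0.1],[0,0,0],0.36],[[0,-0.0065,-0.12],[0,0,0],0.36],[[0,-0.0065,-0.135],[0,0,0],0.36],[[0,-0.0065,-0.15],[0,0,0],0.36],[[0,-0.0065,-0.15],[0,0,0],0.36]]' 25
```

```text
time_s: 8.88
tool_pos: [551.3, -45.4, 83.2]
tool_rot: [[0.999, 0.054, -0.005], [0.054, -0.999, -0.006], [-0.005, 0.006, -1.0]]
wrist_force: [-0.9, 0.0, -0.2]
opening: 30.3
grasp_force: 0.0
```

```bash
python3 -m pendant '[[[0,0,0],[0,0,0],0.6],[[0,0,0],[0,0,0],1],[[0,0,0],[0,0,0],1],[[0,0,0],[0,0,0],1],[[0,0,0],[0,0,0],1],[[0,0,0],[0,0,0],1]]' 25
python3 - <<'E'
import numpy as np
from scipy.spatial.transform import Rotation as Ro
yaw=np.radians(3.2); g0=np.array([0,-110,106.])
f=lambda th:Ro.from_rotvec([0,0,yaw]).apply(Ro.from_rotvec([-np.radians(th),0,0]).apply(g0))/1000
for c in range(3): print([(f(30*c+3.75*(i+1))-f(30*c)).round(4).tolist() for i in range(8)])
E
```

```text
time_s: 9.38
tool_pos: [554.8, -46.3, 88.5]
tool_rot: [[0.999, 0.053, 0.005], [0.053, -0.999, -0.008], [0.004, 0.008, -1.0]]
wrist_force: [-0.8, -0.4, 3.4]
opening: 15.0
grasp_force: 25.0
[[-0.0004, 0.0072, 0.007], [-0.0008, 0.0148, 0.0135], [-0.0013, 0.0228, 0.0194], [-0.0017, 0.0311, 0.0249], [-0.0022, 0.0398, 0.0297], [-0.0027, 0.0489, 0.034], [-0.0033, 0.0581, 0.0377], [-0.0038, 0.0676, 0.0408]]
[[-0.0005, 0.0097, 0.0024], [-0.0011, 0.0195, 0.0043], [-0.0016, 0.0294, 0.0054], [-0.0022, 0.0394, 0.0059], [-0.0028, 0.0494, 0.0058], [-0.0033, 0.0593, 0.005], [-0.0039, 0.0692, 0.0036], [-0.0044, 0.0789, 0.0015]]
[[-0.0005, 0.0096, -0.0027], [-0.0011, 0.019, -0.0061], [-0.0016, 0.0282, -0.01], [-0.0021, 0.0371, -0.0146], [-0.0026, 0.0456, -0.0197], [-0.003, 0.0539, -0.0254], [-0.0034, 0.0617, -0.0316], [-0.0039, 0.0691, -0.0383]]
```

```bash
python3 -m pendant '[[[0,0.007,0.007],[0,0,0],1],[[-0.001,0.015,0.0135],[0,0,0],1],[[-0.001,0.023,0.0195],[0,0,0],1],[[-0.002,0.031,0.025],[0,0,0],1],[[-0.002,0.04,0.03],[0,0,0],1],[[-0.003,0.049,0.034],[0,0,0],1],[[-0.003,0.058,0.0375],[0,0,0],1],[[-0.004,0.0675,0.041],[0,0,0],1]]' 25; python3 snap.py scene:sc5
```

```text
time_s: 10.05
tool_pos: [550.3, 22.7, 129.2]
tool_rot: [[0.999, 0.053, 0.004], [0.053, -0.999, -0.007], [0.003, 0.007, -1.0]]
wrist_force: [1.1, -2.2, 3.4]
opening: 15.0
grasp_force: 25.0
```

```bash
python3 -m pendant '[[[-0.0005,0.0095,0.0025],[0,0,0],1],[[-0.001,0.0195,0.0045],[0,0,0],1],[[-0.0015,0.0295,0.0055],[0,0,0],1],[[-0.002,0.0395,0.006],[0,0,0],1],[[-0.003,0.0495,0.006],[0,0,0],1],[[-0.0035,0.0595,0.005],[0,0,0],1],[[-0.004,0.069,0.0035],[0,0,0],1],[[-0.0045,0.079,0.0015],[0,0,0],1]]' 25; python3 snap.py scene:sc6 side:s6; python3 -c "
import cv2
f=lambda i:cv2.convertScaleAbs(cv2.resize(i,(400,380)),alpha=1.5,beta=15)
cv2.imwrite('pics/c6.png',cv2.hconcat([f(cv2.imread('pics/sc6.png')[120:310,180:380]),f(cv2.imread('pics/s6.png')[90:280,210:410])]))"
```

```text
time_s: 10.77
tool_pos: [545.9, 102.8, 129.9]
tool_rot: [[0.999, 0.053, 0.004], [0.054, -0.999, -0.005], [0.004, 0.005, -1.0]]
wrist_force: [1.9, 2.0, 3.2]
opening: 15.8
grasp_force: 25.0
```

View pics/c6.png

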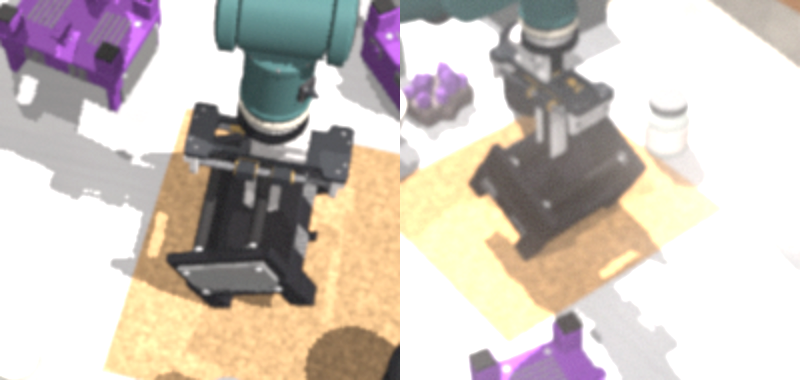

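The base is turned about 60° on its feet edge, wholly on the mat and still held. I'll lower it the rest of the way.

```bash
python3 -m pendant '[[[-0.0005,0.0095,-0.0025],[0,0,0],1],[[-0.001,0.019,-0.006],[0,0,0],1],[[-0.0015,0.028,-0.01],[0,0,0],1],[[-0.002,0.037,-0.0145],[0,0,0],1],[[-0.0025,0.0455,-0.0195],[0,0,0],1],[[-0.003,0.054,-0.0255],[0,0,0],1],[[-0.0035,0.0615,-0.0315],[0,0,0],1],[[-0.004,0.069,-0.038],[0,0,0],1]]' 25; python3 -m pendant '[[[0,0,0],[0,0,0],1],[[0,0,0],[0,0,0],1]]'
```

```text
time_s: 11.53
tool_pos: [540.5, 168.3, 91.4]
tool_rot: [[0.999, 0.053, -0.0], [0.053, -0.998, -0.013], [-0.001, 0.013, -1.0]]
wrist_force: [-6.8, -12.5, 31.8]
opening: 15.1
grasp_force: 25.0
time_s: 11.7
tool_pos: [540.4, 168.4, 91.3]
tool_rot: [[0.999, 0.053, -0.0], [0.053, -0.999, -0.011], [-0.001, 0.011, -1.0]]
wrist_force: [-1.1, -1.5, 5.8]
opening: 15.3
grasp_force: 25.0
```

```bash
python3 -m pendant '[[[0,0,0],[0,0,0],0.7],[[0,0,0],[0,0,0],0.36],[[0,0,0],[0,0,0],0.36],[[0,0,0],[0,0,0],0.36],[[0,0,0.01],[0,0,0],0.36],[[0,0,0.04],[0,0,0],0.36],[[0,0,0.08],[0,0,0],0.36],[[0,0,0.12],[0,0,0],0.36]]' 25; python3 -m pendant '[[[0,0,0.04],[0,0,0],0.36],[[0,0,0.08],[0,0,0],0.36],[[0,-0.04,0.09],[0,0,0],0.36],[[0,-0.08,0.09],[0,0,0],0.36],[[0,-0.12,0.09],[0,0,0],0.36],[[0,-0.16,0.09],[0,0,0],0.36],[[0,-0.2,0.09],[0,0,0],0.36],[[0,-0.2,0.09],[0,0,0],0.36]]'; python3 snap.py scene:sc7 side:s7; python3 -c "
import cv2
f=lambda i:cv2.convertScaleAbs(cv2.resize(i,(400,300)),alpha=1.4,beta=10)
cv2.imwrite('pics/c7.png',cv2.hconcat([f(cv2.imread('pics/sc7.png')),f(cv2.imread('pics/s7.png')[30:280,180:514])]))"
```

```text
time_s: 12.37
tool_pos: [540.1, 169.1, 211.6]
tool_rot: [[0.999, 0.053, -0.002], [0.053, -0.999, -0.009], [-0.003, 0.009, -1.0]]
wrist_force: [1.2, 0.8, 1.1]
opening: 30.1
grasp_force: 0.0
time_s: 13.03
tool_pos: [540.7, -37.2, 301.4]
tool_rot: [[0.999, 0.044, 0.001], [0.044, -0.999, -0.011], [0.0, 0.011, -1.0]]
wrist_force: [-0.2, 0.1, -0.5]
opening: 30.3
grasp_force: 0.0
```

View pics/c7.png

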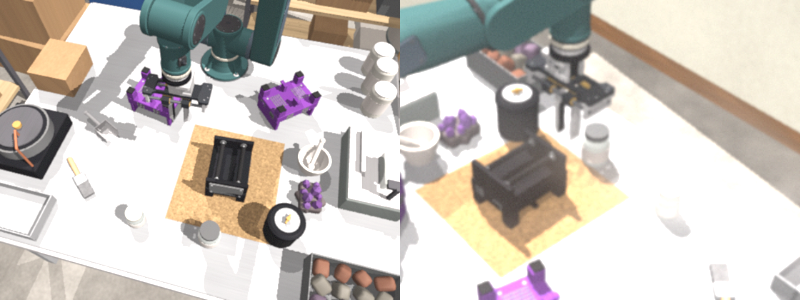

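The base stands on its feet with its rollers up, inside the mat at (230,168). The other things are where they were, and the gripper is clear.

```bash
python3 -c "
from station import workorder
print(workorder.close_job())"
```

```text
the job is handed in; nothing more can be done
None
```

I rolled the black base over in two lowered quarter turns, letting go of it on its long side in between. It now stands on its feet on the mat, rollers up and released, and the job is handed in at about 13 s, with no verdict returned.

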